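# Open the ribbon dispenser and take off a hub cap of unknown thread hand

### The job

Both reels in the closed wooden ribbon dispenser are empty, and we start with the left one as the robot sees it: put the blade of the letter opener into the thumbnail slot, lever the lid up with it and push it right over until it rests open against its stop, then lay the opener down on the table and let go of it. Then unscrew the hub cap of the left reel and lift it off - one of the two spindles has a left-hand thread and nobody remembers which, so try it one way and, if it stays tight, the other. Finish while still holding the cap in the gripper, upright and well clear above the box; leave the right cap on its spindle and the other goods where they stand.

Things in the scene. Friction and masses are not known exactly. Their poses are not given: they have to be found in the camera images.
- dispenser: closed ribbon dispenser box of dark wood, fixed, 132 deep (x) by 218 wide (y) by 64 high without its lid, walls 7 thick; origin under its centre, x points away from the slotted front, y along the width towards the left reel, z up. Inside lie two empty wooden reels side by side, 78 across, tops 22 above the table, which turn freely on upright steel spindles under the caps.
- thumb_slot (a point): centre of the mouth of the thumbnail slot, in the middle of the front face's upper edge, 60 above the table: a notch through the front wall 46 wide and 8 high (56 to 64 above the table) right under the lid. Behind the wall the way under the lid is free for 40.
- dispenser_lid (a joint): angle of the lid: 0 shut, up to 2.1 rad wide open against its stop, leaning back. A plain free hinge along the top of the back wall: it falls shut until past upright (about 1.6 rad), beyond that it falls open by itself. The lid is a flat panel 132 x 218 x 8 flush with the box all round, 0.14 kg, without a handle.
- lid_hinge (a point): middle of the lid's hinge axis, on the upper back edge of the box, 64 above the table; the axis runs along the box's y
- lid_edge (a point): middle of the lid's lower front edge, which moves with the lid, 132 from the hinge
- letter_opener: letter opener lying flat left of the dispenser, 178 long, 0.06 kg: wooden handle 18 wide and 16 thick, flat steel blade 13 wide (9 near the tip) and 2.2 thick. The origin is under the handle, near the balance point; x points along the blade, z up. Handle from 60 behind the origin to 22 ahead, brass bolster to 29 ahead, blade from there to the tip; the blade's middle plane is 8 above the origin.
- blade_tip (a point): tip of the letter opener's blade, 118 ahead of the opener's origin and 8 above it
- hub_cap: the brass hub cap to take off, on the left spindle (towards the box's +y), 0.07 kg; origin at the centre of its underside, z up, 23 above the table while it is on. A round skirt 48 across and 15.5 high carries a fluted round knob 32 across and 23 high (15.5 to 38.5 above the origin, so its top is 61.5 above the table).
- left_seat (a point): where that cap's underside sits, 4 in front of the box's centre, 44 to its left, 23 above the table. Quick thread: turned the loosening way the cap moves easily and is free to lift from about 0.65 to 1.25 rad; the other way it stops dead within 0.15 rad. Still screwed on, it rises only 1 or 2. Which way loosens differs from start to start and cannot be seen.
- other_cap: the same cap on the right spindle (towards the box's -y), with the opposite thread hand; it is to stay on
- right_seat (a point): where the underside of the other cap sits, 23 above the table, 4 in front of the box's centre and 44 towards its -y
- pump_bottle: bystander: brown pump bottle, 70 x 62 x 175, to the right behind the dispenser; origin under it
- candle_tin: bystander: round candle tin 64 across, 45 high, behind the opener; origin under it
- soap_bar: bystander: wrapped soap bar 52 x 78 x 26, right of the dispenser; origin under it

How it is judged:
On the way, in this order (a step that is already met when the one before it is completed fails the run):
1. the opener's blade is under the lid and has raised it by 0.4 rad (value of joint dispenser_lid above 0.4 rad and contact force between letter_opener and dispenser_lid above 0.05 N), for 0.05 s.
2. the lid rests wide open and the opener lies on the table, released (value of joint dispenser_lid above 1.95 rad and height (world z) of letter_opener below 0.01 m and height (world z) of blade_tip below 0.02 m and contact force between the fingers and letter_opener below 0.05 N and linear speed of letter_opener below 0.05 m/s), for 0.2 s.
3. the left cap is unscrewed and off its spindle (z of hub_cap in the frame of dispenser above 0.045 m and contact force between the fingers and hub_cap above 0.5 N), for 0.1 s.
At the end, for the whole second after the job is handed in: The gripper still holds the left cap, upright within 0.35 rad, at rest, its underside at least 85 mm above the table (21 mm over the box's rim), touching neither box nor opener; the lid is open beyond 1.95 rad; the opener lies flat on the table; the right cap is within 6 mm of its seat (height (world z) of hub_cap above 0.085 m and angle between hub_cap's own z axis and vertical below 0.35 rad and linear speed of each of hub_cap, letter_opener below 0.05 m/s and contact force between the fingers and hub_cap above 0.5 N and contact force between hub_cap and dispenser below 0.05 N and contact force between hub_cap and letter_opener below 0.05 N and value of joint dispenser_lid above 1.95 rad and height (world z) of letter_opener below 0.01 m and height (world z) of blade_tip below 0.02 m and distance between other_cap and right_seat below 0.006 m); the arm keeps its last pose, push and grip.
It fails at once if the right cap is lifted or pulled off its seat (distance between other_cap and right_seat above 0.01 m).
It fails at once if the pump bottle, the candle tin or the soap is shifted by more than 30 mm (distance of any of pump_bottle, candle_tin, soap_bar from where it was at the start of the episode above 0.03 m).
It also fails if it takes over 64 s, if anything falls off the work surface, if the arm or the gripper's body presses on something with over 40 N, if the wrist force passes 120 N, or if a joint passes its speed limit or range.

### The arm

A 6-joint arm with a two-finger parallel gripper is mounted at the origin on a cart in front of the work surface, level with it; the furniture and walls round the work are solid. World frame = base frame: x ahead of the robot, y to its left, z up, the work surface at z = 0. Lengths are in m, angles in rad, forces in N, time in s.
With the tool pointing down it reaches from about 0.4 to 0.925 m from the base axis. Payload 3.4 kg.
Tool frame: the origin (TCP) lies between the finger pads; the fingertips stand 8 mm ahead of it and the grasp point (between the pads) lies 11 mm behind it; z points along the fingers, y is the direction in which the jaws open and shut (so a half turn about z gives the same grasp; the last joint's range is limited). The gripper opens to 85 mm and grips with 20 to 120 N. Pads are 22 mm wide; open, the fingers measure 114 mm over their backs; the gripper's body (76 mm by 85 mm) begins 54 mm behind the grasp point. The pads swing forward as they close: fully open they stand 13 mm farther back than shut.
Start: joints at [1.202, 0.307, 1.506, -0, 1.328, -0.073], TCP at [0.168, 0.55, 0.239] pointing down, gripper open.
Joint ranges: [-3.12, 3.12], [-1.05, 2.28], [0.14, 2.33], [-1.42, 4.57], [0.1, 2.73], [-2.68, 2.68]. Speed limits (rad/s): [2.57, 2.57, 3.14, 3.14, 3.14, 3.14].

### API

Orientations are given as a unit quaternion [w, x, y, z].
In Python, from cell import manip gives the robot as it stands.
- The arm moves only by the tool play_rows, never from a script. Its argument "increments" is a list of rows, each an object with "fingers": the closure, from -1 (fully open) to 1 (shut); "slide": the shift along the tool's x, y, z in cm, a list of three; "roll": the turn about the tool's z in degrees. A call has 1 to 10 rows; each row shifts and turns the pose as measured when the row begins, along the tool's axes as they then stand; what a row does not reach is not made up. A row lasts 1/12 s, in which the tool goes at most 41.7 mm and 7.16 degrees, less where a joint would pass 70% of its speed; a pose out of reach is approached as far as the arm can. A call with a gripper value outside its range is refused whole. The fingers move at their own pace and stop on an object; "force" is the grip in N (left out, the last holds). Time passes only in rows, so rows that do not move let the fingers close. It gives the time, the measured TCP pose, the force and the opening at its end, in the units of the state.
- manip.observe(): the state, without advancing time (a new reading comes with each control period).
- manip.read_camera(name): name is "side" or "top"; returns a dict with "image" (384x512x3 uint8, red, green, blue), "depth" (384x512 float32, m along the optical axis (not along the pixel's ray), 0 where there is no reading), "K" (3x3 intrinsics, pixels), "R" (3x3) and "t" (3): a world point X has camera coordinates R X + t. Camera axes: x right, y down, z forward; pixel columns grow to the right and rows downward; lengths in m; the calibration is good to about 2 mm. A picture is of the moment at which its call begins.
- manip.job_done(): hands the job in, once; it reports no verdict.
The state is a dict: "clock": time; "q": joint angles; "joint_velocities": joint speeds; "joint_torque": joint torques, N m; "ee_pos": TCP position; "orientation": TCP orientation; "force": force on the tool from outside, world axes, zero at the start; "moment": the same for the moment, N m; "gripper_width": opening from 0.0 (shut) to 1.0 (fully open).
Only numpy, scipy, OpenCV 4.12 (cv2) and the standard library are available. Lean on these libraries where they do the work, as an engineer would, in place of code of your own. Each camera call takes 0.05 s, during which the arm holds its last target.

## Working session

There is one attempt and no reset: what is moved stays moved. The work goes in short steps, Python scripts to look and compute and a tool call to move; the robot and the scene stay as the last step left them, time stands still between calls to the robot, and variables do not carry over. Pictures are saved under pics/ and viewed, and the job is handed in when it is done.

Besides the shell and the picture viewer there is one more tool, called by a JSON object that holds its "api" and its "payload", one argument or row to a line. play_rows: Moves the arm, as the interface text tells. Its arguments: {"type":"object","properties":{"increments":{"type":"array","items":{"type":"object","properties":{"fingers":{"type":"number"},"slide":{"type":"array","items":{"type":"number"}},"roll":{"type":"number"}}}},"force":{"type":"number"}},"required":["increments"]}

```bash
mkdir -p pics; ls; cat > h.py <<'E'
import numpy as np, cv2
from cell import manip
def shot(name,fn,crop=None,scale=1):
    d=manip.read_camera(name); im=d["image"][:,:,::-1].copy()
    np.savez(''+fn+'.npz',**{k:d[k] for k in("image","depth","K","R","t")})
    if crop: 
        a,b,c,e=crop; im=im[b:e,a:c]
    if scale!=1: im=cv2.resize(im,None,fx=scale,fy=scale,interpolation=cv2.INTER_CUBIC)
    cv2.imwrite('pics/'+fn+'.png',im); return d
def crop(fn,out,c,scale):
    im=np.load(''+fn+'.npz')["image"][:,:,::-1]
    a,b,cc,e=c; cv2.imwrite('pics/'+out+'.png',cv2.resize(im[b:e,a:cc],None,fx=scale,fy=scale,interpolation=cv2.INTER_CUBIC))
def load(fn): return dict(np.load(''+fn+'.npz'))
def w(d,u,v,z=None):
    "pixel to world; z: intersect with plane, else depth"
    r=np.linalg.inv(d["K"])@[u,v,1.]
    o=-d["R"].T@d["t"]; dr=d["R"].T@r
    if z is None: return o+dr*d["depth"][int(round(v)),int(round(u))]
    return o+dr*(z-o[2])/dr[2]
def px(d,X):
    c=d["K"]@(d["R"]@np.array(X)+d["t"]); return c[:2]/c[2]
E
python3 - <<'E'
from h import *
s=manip.observe(); print(s)
for n in("top","side"):
    d=shot(n,n+"0"); print(n,d["K"],-d["R"].T@d["t"],d["R"])
E
```

```text
pics
{'clock': 0.0, 'q': array([ 1.20153282e+00,  3.07609638e-01,  1.50767154e+00, -8.62586594e-06,
        1.32837397e+00, -7.35087585e-02]), 'joint_velocities': array([ 7.99107695e-05, -2.18179776e-04,  1.03280043e-03, -1.97470944e-03,
       -6.42754687e-04, -1.26573661e-03]), 'joint_torque': array([-5.94108096e-04, -4.57535934e+01, -2.51927143e+01, -1.48405115e-04,
        1.31596404e-02,  1.17311336e-05]), 'ee_pos': array([0.16737929, 0.54939879, 0.23836072]), 'orientation': array([-2.22360096e-04,  1.47337901e-01,  9.89085679e-01, -1.00699871e-03]), 'force': array([ 0.38660082, -0.25319304, -0.51604485]), 'moment': array([-0.00110775,  0.01626508,  0.01450985]), 'gripper_width': 0.9990371646231946}
top [[429.4944457    0.         258.17162647]
 [  0.         429.4944457  187.51507315]
 [  0.           0.           1.        ]] [0.32931568 0.01924795 1.29705575] [[ 0.02840103 -0.99947505  0.01558888]
 [-0.98058257 -0.0308847  -0.19365937]
 [ 0.19403916 -0.00978606 -0.98094497]]
side [[495.74691587   0.         254.12238793]
 [  0.         495.74691587 193.5902424 ]
 [  0.           0.           1.        ]] [0.482801   1.13713227 0.99924874] [[-0.99879011 -0.0484109  -0.0086433 ]
 [-0.02418527  0.63660032 -0.77081457]
 [ 0.04281815 -0.76967293 -0.63700094]]
```

View pics/top0.png

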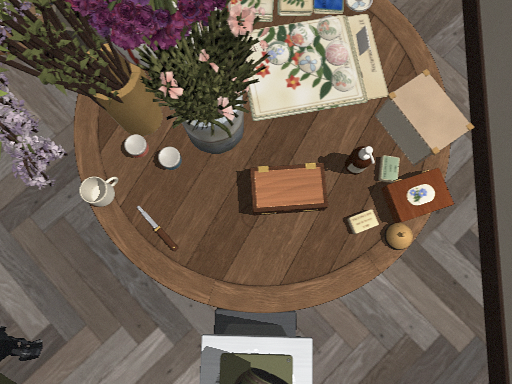

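View pics/side0.png

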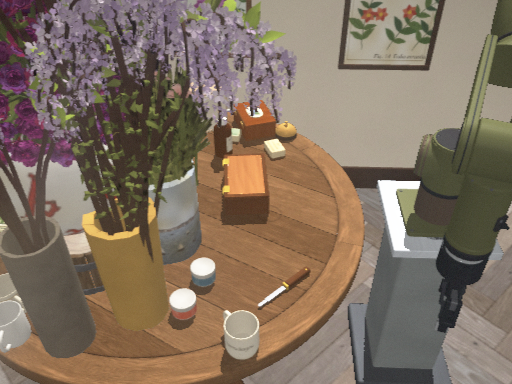

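```bash
python3 - <<'E'
from h import *
crop("top0","t_box",(230,145,350,225),6)
crop("top0","t_op",(125,195,195,260),9)
crop("side0","s_box",(205,140,285,230),6)
crop("side0","s_op",(245,255,325,315),9)
E
```

```text
(no output)
```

View pics/t_box.png

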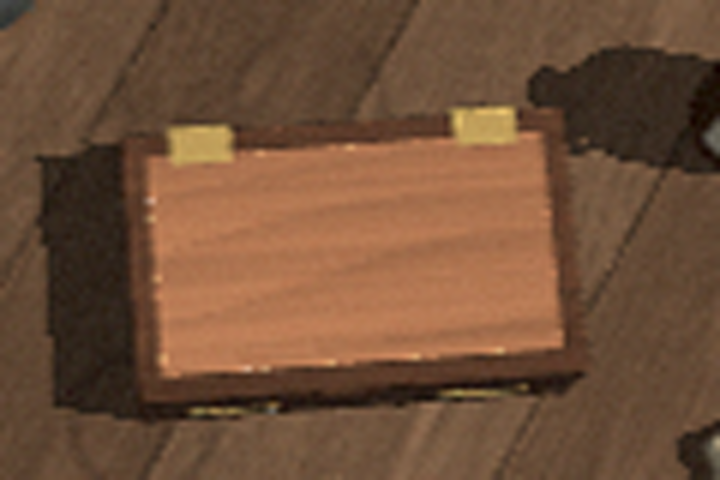

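View pics/t_op.png

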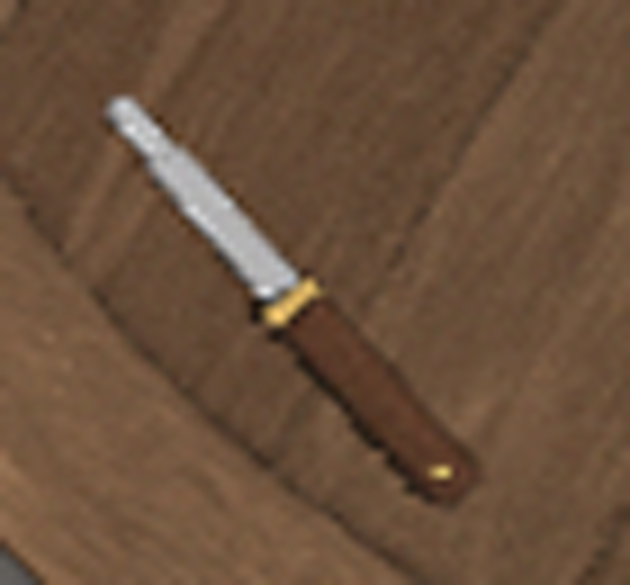

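View pics/s_box.png

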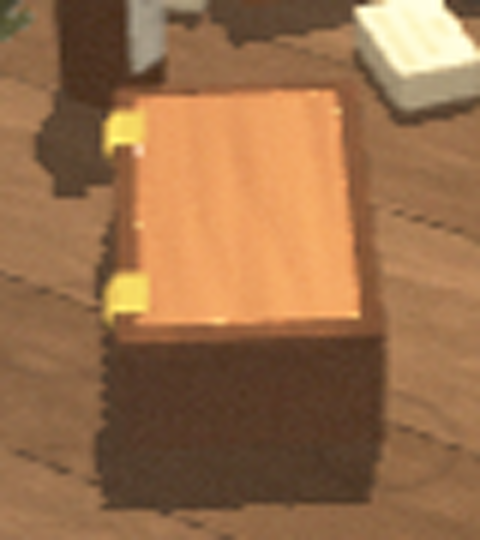

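View pics/s_op.png

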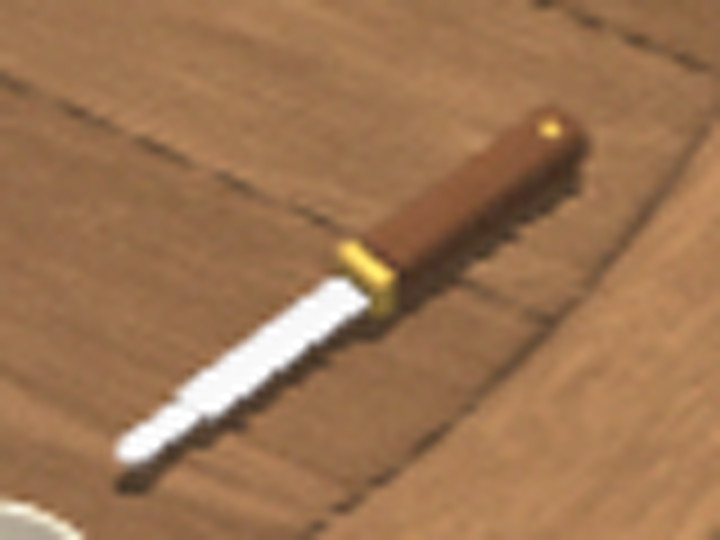

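```bash
python3 - <<'E'
from h import *
d=load("top0"); s=load("side0")
def c(o,sc,p): return (o[0]+(p[0]+.5)/sc-.5, o[1]+(p[1]+.5)/sc-.5)
print("lid corners top BL BR FR FL")
P=[w(d,*c((230,145),6,p),.072)[:2] for p in [(123,137),(564,110),(582,373),(140,404)]]
for p in P: print(p)
Q=[w(s,*c((205,140),6,p),.072)[:2] for p in [(118,338),(116,92),(358,88),(382,335)]]
print("side BL BR FR FL")
for p in Q: print(p)
for P_ in(P,Q):
    P_=np.array(P_); print("centre",P_.mean(0), "yaws", [np.degrees(np.arctan2(*(b-a)[::-1])) for a,b in((P_[1],P_[0]),(P_[2],P_[3]),(P_[3],P_[0]),(P_[2],P_[1]))], np.linalg.norm(P_[1]-P_[0]),np.linalg.norm(P_[3]-P_[0]))
print("opener top: tip, bolster, butt pin")
for p,z in[((118,105),.009),((292,303),.014),((441,471),.016),((462,490),.016)]: print(w(d,*c((125,195),9,p),z))
for p,z in[((125,450),.009),((368,273),.014),((550,130),.016),((572,122),.016)]: print(w(s,*c((245,255),9,p),z))
E
```

```text
lid corners top BL BR FR FL
[0.63097656 0.0324558 ]
[ 0.6516046  -0.18364911]
[ 0.52123664 -0.19218474]
[0.49968849 0.02009751]
side BL BR FR FL
[0.63184673 0.03073296]
[ 0.65263262 -0.17630876]
[ 0.52197198 -0.18478737]
[0.503467   0.02356072]
centre [ 0.57587657 -0.08082014] yaws [np.float64(95.4525805975379), np.float64(95.79607574696935), np.float64(5.3774680983929235), np.float64(3.746001691528432)] 0.2170871898663102 0.13186844034842002
centre [ 0.57747958 -0.07670061] yaws [np.float64(95.73298386243674), np.float64(95.07555736037239), np.float64(3.1976388994636245), np.float64(3.7127382272346416)] 0.20808249802527065 0.12857992072506086
opener top: tip, bolster, butt pin
[0.51513213 0.36829563 0.009     ]
[0.45009025 0.30416702 0.014     ]
[0.39634365 0.25099429 0.016     ]
[0.39037816 0.24372754 0.016     ]
[0.51790068 0.36950227 0.009     ]
[0.45152975 0.30862571 0.014     ]
[0.39854765 0.25450635 0.016     ]
[0.39203066 0.25113776 0.016     ]
```

```bash
cat >> h.py <<'E'
def cloud(d):
    v,u=np.mgrid[:384,:512]; r=np.stack([u,v,np.ones_like(u)],-1)@np.linalg.inv(d["K"]).T
    return (r*d["depth"][...,None]-d["t"])@d["R"]
def goal(x,y,z,yaw=None):
    "print slide cm in tool axes, roll deg for tool x-axis at yaw deg"
    from scipy.spatial.transform import Rotation as Ro
    s=manip.observe(); q=s["orientation"]; R=Ro.from_quat(np.r_[q[1:],q[0]]).as_matrix()
    print("ee",np.round(s["ee_pos"],4),"xyaw",round(np.degrees(np.arctan2(R[1,0],R[0,0])),2),"q6",round(np.degrees(s["q"][5]),1),"gw",round(float(s["gripper_width"]),3),"f",np.round(s["force"],1),"t",round(s["clock"],2))
    dl=(np.array([x,y,z])-s["ee_pos"])*100
    if yaw is not None:
        y0=np.degrees(np.arctan2(R[1,0],R[0,0])); roll=-((yaw-y0+180)%360-180); print("roll",round(roll,2))
    print("slide",np.round(R.T@dl,2), "dist",round(float(np.linalg.norm(dl)),2))
E
python3 - <<'E'
from h import *
for n in("top0","side0"):
    d=load(n); P=cloud(d)
    m=(P[...,2]>.062)&(P[...,2]<.085)&(abs(P[...,0]-.577)<.1)&(P[...,1]>-.215)&(P[...,1]<.06)
    p=P[m]; print(n,m.sum(),p[:,2].mean(),np.median(p[:,2])); 
    p=p[abs(p[:,2]-np.median(p[:,2]))<.006]
    print(cv2.minAreaRect((p[:,:2]*1000).astype(np.float32)))
    m=(P[...,2]>.005)&(P[...,2]<.03)&(abs(P[...,0]-.45)<.1)&(abs(P[...,1]-.31)<.09)
    p=P[m]; print(m.sum(),p[:,2].max(), cv2.minAreaRect((p[:,:2]*1000).astype(np.float32)))
    f=cv2.fitLine((p[:,:2]*1000).astype(np.float32),cv2.DIST_HUBER,0,.01,.01).ravel(); print(f,np.degrees(np.arctan2(f[1],f[0])))
goal(.425,.280,.10,224.2)
E
```

```text
top0 3367 0.0746835299118101 0.07478715618275207
((577.1478881835938, -81.38916015625), (134.307373046875, 218.3770294189453), 5.4123969078063965)
564 0.024384041954531137 ((450.7173767089844, 310.04541015625), (177.53883361816406, 198.728515625), 88.88616180419922)
[  0.7242639    0.68952286 449.33533    302.64154   ] 43.592354
side0 1967 0.07302452699522936 0.07325197538339531
((578.3536987304688, -76.70738983154297), (135.19503784179688, 225.7021026611328), 5.65297794342041)
395 0.020420886894847463 ((449.8156433105469, 305.8164367675781), (164.35691833496094, 192.80616760253906), 88.90309143066406)
[  0.738009     0.67479086 447.30444    305.66406   ] 42.43791
ee [0.1674 0.5494 0.2385] xyaw 163.05 q6 -4.2 gw 1.002 f [ 0.6 -0.4 -0.4] t 0.1
roll -61.15
slide [-32.5  -18.24  13.88] dist 39.77
```

{"api": "play_rows", "payload": {
  "increments": [
    {"fingers": -0.3, "roll": -7, "slide": [0, 0, 1]},
    {"fingers": -0.3, "roll": -7, "slide": [0, 0, 1]},
    {"fingers": -0.3, "roll": -7, "slide": [0, 0, 1]},
    {"fingers": -0.3, "roll": -7, "slide": [0, 0, 1]},
    {"fingers": -0.3, "roll": -7, "slide": [0, 0, 1]},
    {"fingers": -0.3, "roll": -7, "slide": [0, 0, 1]},
    {"fingers": -0.3, "roll": -7, "slide": [0, 0, 1]},
    {"fingers": -0.3, "roll": -7, "slide": [0, 0, 1]},
    {"fingers": -0.3, "roll": -5, "slide": [0, 0, 1]}
  ],
  "force": 80
}}

```text
clock: 0.85
ee_pos: [0.1669, 0.5481, 0.1435]
orientation: [-0.001, -0.389, 0.921, -0.001]
force: [-1.0, -0.2, -0.4]
gripper_width: 0.654
```

```bash
python3 -c "
from h import *
goal(.4257,.2824,.06,224.2)"
```

```text
ee [0.1669 0.5481 0.1435] xyaw -134.24 q6 -66.9 gw 0.654 f [-1.  -0.2 -0.4] t 0.85
roll 1.56
slide [  0.95 -37.07   8.41] dist 38.02
```

{"api": "play_rows", "payload": {
  "increments": [
    {"fingers": -0.3, "roll": 0.2, "slide": [0.1, -3.7, 0.8]},
    {"fingers": -0.3, "roll": 0.2, "slide": [0.1, -3.7, 0.8]},
    {"fingers": -0.3, "roll": 0.2, "slide": [0.1, -3.7, 0.8]},
    {"fingers": -0.3, "roll": 0.2, "slide": [0.1, -3.7, 0.8]},
    {"fingers": -0.3, "roll": 0.2, "slide": [0.1, -3.7, 0.8]},
    {"fingers": -0.3, "roll": 0.2, "slide": [0.1, -3.7, 0.8]},
    {"fingers": -0.3, "roll": 0.2, "slide": [0.1, -3.7, 0.8]},
    {"fingers": -0.3, "roll": 0.2, "slide": [0.1, -3.7, 0.8]},
    {"fingers": -0.3, "roll": 0.1, "slide": [0.1, -3.7, 0.8]},
    {"fingers": -0.3, "roll": 0.1, "slide": [0.1, -3.7, 0.8]}
  ]
}}

```text
clock: 1.68
ee_pos: [0.4258, 0.2756, 0.0557]
orientation: [-0.003, -0.383, 0.924, -0.0]
force: [1.0, 0.6, 0.4]
gripper_width: 0.648
```

```bash
python3 -c "
from h import *
goal(.4257,.2824,.012,224.2)
shot('top','t1',(120,190,240,270),6)
shot('side','s1',(230,180,350,310),5)"
```

```text
ee [0.4258 0.2756 0.0557] xyaw -134.96 q6 -106.9 gw 0.648 f [1.  0.6 0.4] t 1.68
roll 0.84
slide [-0.5   0.47  4.37] dist 4.42
```

View pics/s1.png

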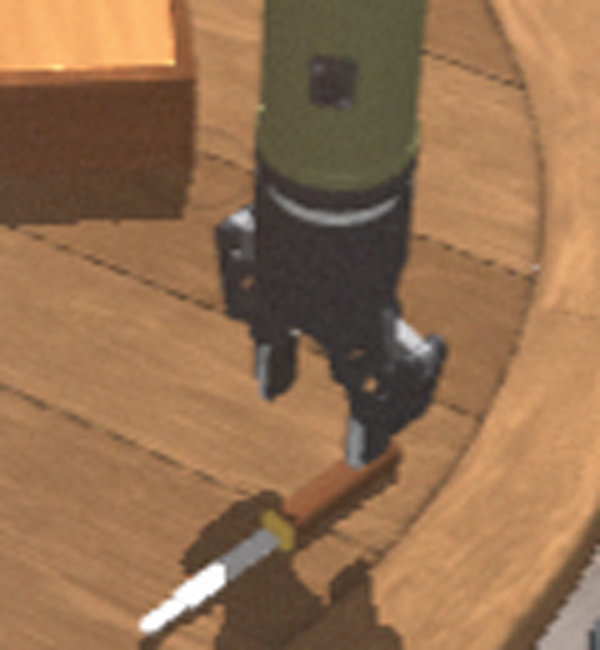

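View pics/t1.png

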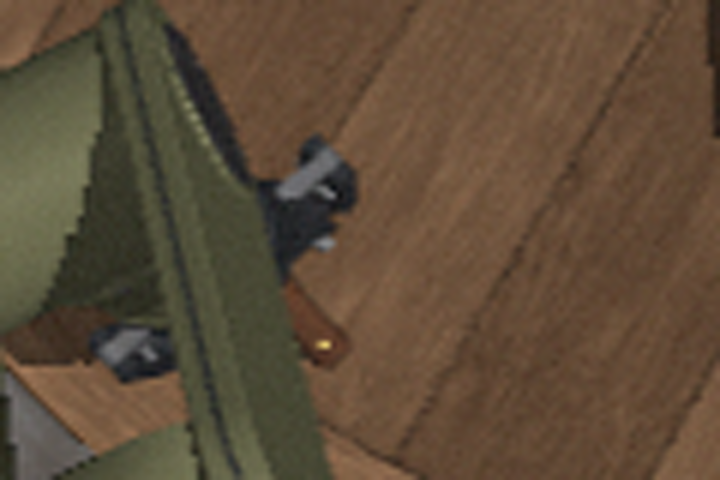

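{"api": "play_rows", "payload": {
  "increments": [
    {"fingers": -0.3, "roll": 0.8, "slide": [-0.5, 0.5, 1.0]},
    {"fingers": -0.3, "slide": [0, 0, 1.5]},
    {"fingers": -0.3, "slide": [0, 0, 1.0]},
    {"fingers": -0.3, "slide": [0, 0, 0.5]},
    {"fingers": -0.3, "slide": [0, 0, 0]}
  ]
}}

```text
invalid input at $.increments[1]: expected keys fingers, slide, roll
```

```bash
python3 -c "
from h import *
goal(.4257,.2824,.010,224.2)"
```

```text
ee [0.4283 0.2734 0.055 ] xyaw -135.3 q6 -106.8 gw 0.651 f [ 0.2  0.2 -0.9] t 1.78
roll 0.5
slide [-0.48  0.82  4.5 ] dist 4.6
```

{"api": "play_rows", "payload": {
  "increments": [
    {"fingers": -0.3, "roll": 0.6, "slide": [-0.5, 0.8, 1.0]},
    {"fingers": -0.3, "roll": 0, "slide": [0, 0, 1.5]},
    {"fingers": -0.3, "roll": 0, "slide": [0, 0, 1.0]},
    {"fingers": -0.3, "roll": 0, "slide": [0, 0, 0.5]},
    {"fingers": -0.3, "roll": 0, "slide": [0, 0, 0]}
  ]
}}

```text
clock: 2.2
ee_pos: [0.4268, 0.2814, 0.013]
orientation: [-0.004, -0.371, 0.928, -0.001]
force: [-0.7, 0.4, 0.7]
gripper_width: 0.647
```

```bash
python3 -c "
from h import *
goal(.4257,.2824,.010,224.2)"
```

```text
ee [0.4268 0.2814 0.013 ] xyaw -136.39 q6 -104.9 gw 0.647 f [-0.7  0.4  0.7] t 2.2
roll -0.59
slide [0.01 0.15 0.3 ] dist 0.34
```

{"api": "play_rows", "payload": {
  "increments": [
    {"fingers": -0.3, "roll": -0.6, "slide": [0, 0.1, 0.2]},
    {"fingers": 1, "roll": 0, "slide": [0, 0, 0]},
    {"fingers": 1, "roll": 0, "slide": [0, 0, 0]},
    {"fingers": 1, "roll": 0, "slide": [0, 0, 0]},
    {"fingers": 1, "roll": 0, "slide": [0, 0, 0]},
    {"fingers": 1, "roll": 0, "slide": [0, 0, 0]},
    {"fingers": 1, "roll": 0, "slide": [0, 0, 0]}
  ],
  "force": 90
}}

```text
clock: 2.78
ee_pos: [0.4254, 0.2841, 0.0131]
orientation: [-0.003, -0.378, 0.926, -0.0]
force: [0.1, 0.5, -1.0]
gripper_width: 0.178
```

```bash
python3 -c "
from h import *
goal(.4257,.2824,.010,224.2)"
```

```text
ee [0.4254 0.2841 0.0131] xyaw -135.57 q6 -105.4 gw 0.178 f [ 0.1  0.5 -1. ] t 2.78
roll 0.23
slide [ 0.1  -0.15  0.32] dist 0.36
```

{"api": "play_rows", "payload": {
  "increments": [
    {"fingers": 1, "roll": 0, "slide": [0, 0, -1]},
    {"fingers": 1, "roll": 0, "slide": [0, 0, -2]},
    {"fingers": 1, "roll": 0, "slide": [0, 0, -3]},
    {"fingers": 1, "roll": 0, "slide": [0, 0, -3]},
    {"fingers": 1, "roll": 0, "slide": [0, 0, -1]},
    {"fingers": 1, "roll": 0, "slide": [0, 0, 0]}
  ]
}}

```text
clock: 3.28
ee_pos: [0.4247, 0.2835, 0.1189]
orientation: [-0.005, -0.378, 0.926, -0.001]
force: [-0.0, 0.1, -0.3]
gripper_width: 0.178
```

```bash
python3 -c "
from h import *
goal(.4257,.2824,.010,224.2)
shot('side','s2',(210,150,330,290),4)"
```

```text
ee [0.4247 0.2835 0.1189] xyaw -135.59 q6 -105.4 gw 0.178 f [-0.   0.1 -0.3] t 3.28
roll 0.21
slide [-0.1  -0.18 10.89] dist 10.89
```

View pics/s2.png

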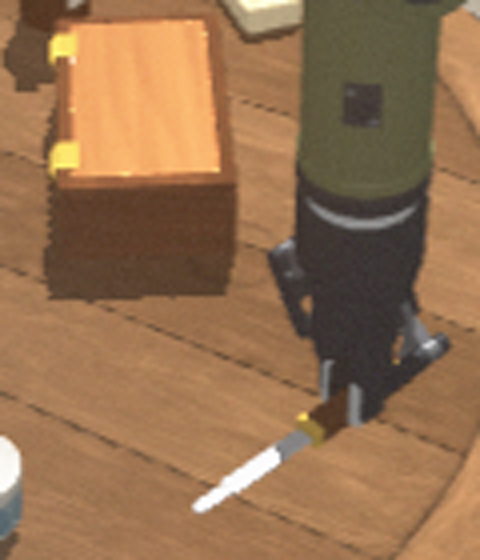

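```bash
python3 -c "
from h import *
d=load('s2')
print(px(d,(.5147,.3717,.1138)), w(d,259,277), w(d,258.9,277,.1138), w(d,260,276.4), w(d,278,263))
P=cloud(d)
for u,v in [(262,275),(265,273),(270,270),(275,266),(280,262)]: print(u,v,P[v,u], d['depth'][v,u])
shot('top','t2',(120,150,240,260),6)"
```

```text
[259.63925125 277.09464073] [0.51615489 0.37248847 0.11497351] [0.51643189 0.37148326 0.1138    ] [0.51389671 0.37071059 0.11513328] [0.47251566 0.32746702 0.11551992]
262 275 [0.50939111 0.36646325 0.11537348] 1.157331
265 273 [0.50258453 0.36018341 0.11553552] 1.1617697
270 270 [0.49109185 0.35130431 0.11654417] 1.1674691
275 266 [0.47951909 0.33496607 0.11290649] 1.1818659
280 262 [0.46776139 0.32384616 0.11529317] 1.1884009
```

View pics/t2.png

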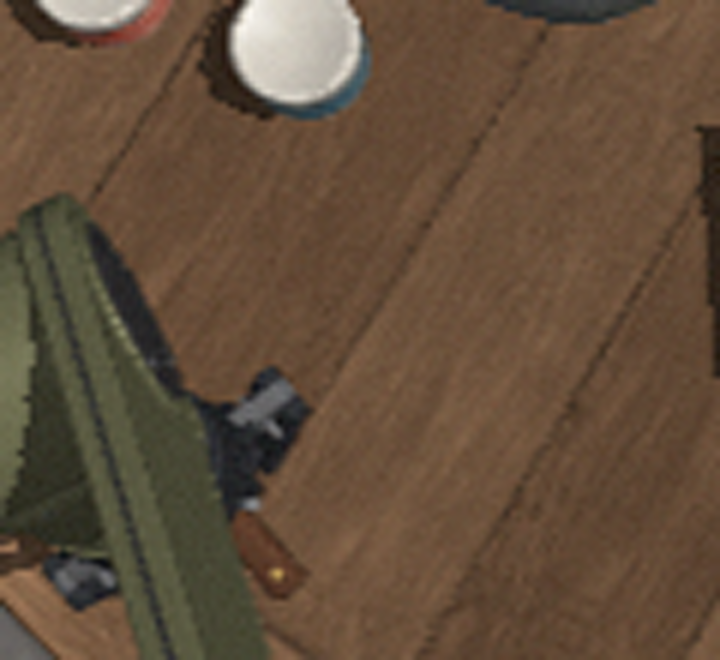

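{"api": "play_rows", "payload": {
  "increments": [
    {"fingers": 1, "roll": 6.5, "slide": [0, 0, 0]},
    {"fingers": 1, "roll": 6.5, "slide": [0, 0, 0]},
    {"fingers": 1, "roll": 6.5, "slide": [0, 0, 0]},
    {"fingers": 1, "roll": 6.5, "slide": [0, 0, 0]},
    {"fingers": 1, "roll": 6.5, "slide": [0, 0, 0]},
    {"fingers": 1, "roll": 6.5, "slide": [0, 0, 0]},
    {"fingers": 1, "roll": 0, "slide": [0, 0, 0]}
  ]
}}

```text
clock: 3.97
ee_pos: [0.4171, 0.2791, 0.1085]
orientation: [-0.014, -0.031, 0.999, -0.007]
force: [-0.6, 0.0, -0.1]
gripper_width: 0.18
```

```bash
python3 -c "
from h import *
goal(.385,-.098,.115,185.4)"
```

```text
ee [0.4171 0.2791 0.1085] xyaw -176.49 q6 -64.6 gw 0.18 f [-0.6  0.  -0.1] t 3.97
roll -1.89
slide [ 5.530e+00 -3.745e+01 -1.000e-02] dist 37.86
```

{"api": "play_rows", "payload": {
  "increments": [
    {"fingers": 1, "roll": 0, "slide": [0, 0, 0]},
    {"fingers": 1, "roll": 0, "slide": [0, 0, 0]}
  ]
}}

```text
clock: 4.13
ee_pos: [0.4155, 0.2782, 0.1063]
orientation: [-0.016, -0.033, 0.999, -0.008]
force: [0.9, -0.7, -0.1]
gripper_width: 0.178
```

```bash
python3 -c "
from h import *
print(manip.observe()['q'],manip.observe()['joint_velocities'])
goal(.385,-.098,.115,185.4)"
```

```text
[ 5.05398265e-01  3.64837384e-01  1.81131501e+00  1.79164116e-04
  1.00080168e+00 -1.13234054e+00] [-0.00049378  0.01419205  0.01364243 -0.00059699 -0.00374802 -0.03473273]
ee [0.4155 0.2782 0.1063] xyaw -176.18 q6 -64.9 gw 0.178 f [ 0.9 -0.7 -0.1] t 4.13
roll -1.58
slide [  5.57 -37.34  -0.13] dist 37.75
```

{"api": "play_rows", "payload": {
  "increments": [
    {"fingers": 1, "roll": 0, "slide": [0, 0, 0]},
    {"fingers": 1, "roll": 0, "slide": [0, 0, 0]},
    {"fingers": 1, "roll": 0, "slide": [0, 0, 0]},
    {"fingers": 1, "roll": 0, "slide": [0, 0, 0]}
  ]
}}

```text
clock: 4.47
ee_pos: [0.4147, 0.2777, 0.1051]
orientation: [-0.017, -0.036, 0.999, -0.009]
force: [1.0, -0.4, -0.8]
gripper_width: 0.179
```

```bash
python3 -c "
from h import *
q=manip.observe()['q'];print(q,q[1]+q[2]+q[4]-np.pi)
goal(.385,-.098,.115,185.4)"
```

```text
[ 5.05360320e-01  3.66617012e-01  1.81269560e+00  1.69524578e-04
  1.00035092e+00 -1.13790692e+00] 0.0380708781050485
ee [0.4147 0.2777 0.1051] xyaw -175.87 q6 -65.2 gw 0.179 f [ 1.  -0.4 -0.8] t 4.47
roll -1.27
slide [  5.7  -37.27  -0.21] dist 37.7
```

{"api": "play_rows", "payload": {
  "increments": [
    {"fingers": 1, "roll": 0, "slide": [0.5, -3.6, -0.1]},
    {"fingers": 1, "roll": 0, "slide": [0.5, -3.6, -0.1]},
    {"fingers": 1, "roll": 0, "slide": [0.5, -3.6, -0.1]},
    {"fingers": 1, "roll": 0, "slide": [0.5, -3.6, -0.1]},
    {"fingers": 1, "roll": 0, "slide": [0.5, -3.6, -0.1]},
    {"fingers": 1, "roll": 0, "slide": [0.5, -3.6, -0.1]}
  ]
}}

```text
clock: 4.97
ee_pos: [0.4059, 0.0614, 0.116]
orientation: [-0.012, -0.044, 0.999, -0.006]
force: [1.1, -0.1, -0.1]
gripper_width: 0.183
```

```bash
cat >> h.py <<'E'
def tilt():
    from scipy.spatial.transform import Rotation as Ro
    s=manip.observe(); q=s["orientation"]; R=Ro.from_quat(np.r_[q[1:],q[0]]).as_matrix()
    j=s["q"]; print("toolz",np.round(R[:,2],4),"pitch",round(j[1]+j[2]+j[4]-np.pi,4),"q",np.round(j,3))
E
python3 -c "
from h import *
tilt()
goal(.385,-.098,.115,185.4)"
```

```text
toolz [-0.0232 -0.0128 -0.9996] pitch 0.024 q [ 0.057  0.241  1.987 -0.014  0.938 -1.594]
ee [0.4059 0.0614 0.116 ] xyaw -174.91 q6 -91.3 gw 0.183 f [ 1.1 -0.1 -0.1] t 4.97
roll -0.31
slide [  3.49 -15.69   0.35] dist 16.07
```

{"api": "play_rows", "payload": {
  "increments": [
    {"fingers": 1, "roll": 0, "slide": [0.6, -3.6, 0]},
    {"fingers": 1, "roll": 0, "slide": [0.6, -3.6, 0]},
    {"fingers": 1, "roll": 0, "slide": [0.6, -3.6, 0]},
    {"fingers": 1, "roll": 0, "slide": [0.6, -3.0, 0]},
    {"fingers": 1, "roll": 0, "slide": [0.6, 0, 0]},
    {"fingers": 1, "roll": 0, "slide": [0.2, 0, 0]}
  ]
}}

```text
clock: 5.47
ee_pos: [0.3873, -0.0923, 0.121]
orientation: [-0.007, -0.042, 0.999, -0.008]
force: [-0.7, 0.3, -1.0]
gripper_width: 0.183
```

```bash
python3 -c "
from h import *
tilt()
goal(.385,-.098,.072,185.4)
shot('side','s3',(190,120,310,240),5);shot('top','t3',(200,140,320,250),6)"
```

```text
toolz [-0.0141 -0.0171 -0.9998] pitch 0.0081 q [-0.321  0.211  2.014 -0.026  0.925 -1.961]
ee [ 0.3873 -0.0923  0.121 ] xyaw -175.14 q6 -112.4 gw 0.183 f [-0.7  0.3 -1. ] t 5.47
roll -0.54
slide [ 0.21 -0.47  4.91] dist 4.94
```

View pics/s3.png

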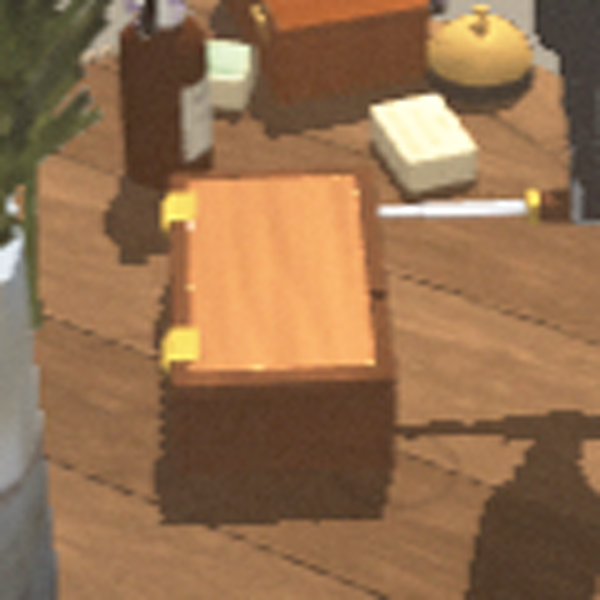

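View pics/t3.png

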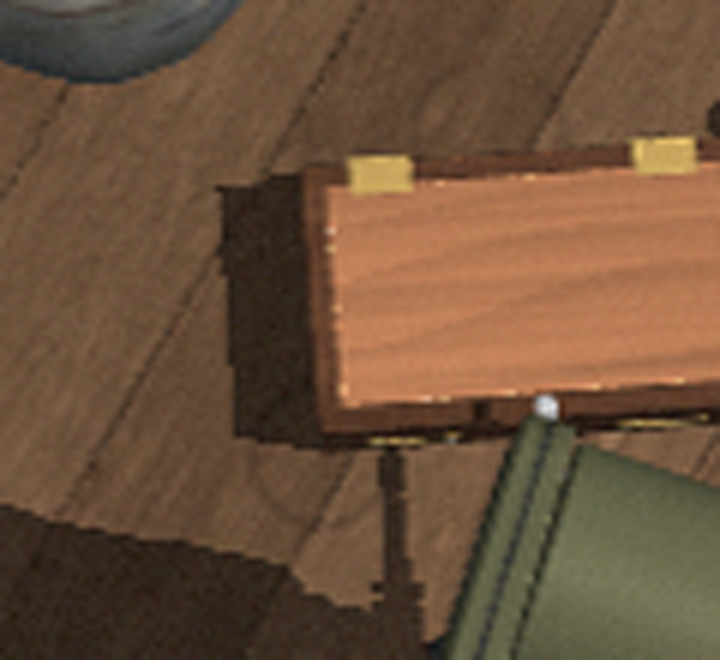

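```bash
python3 -c "
from h import *
d=load('s3');P=cloud(d)
for u,v in [(265,162),(266,162),(268,162),(275,162),(285,162),(293,161)]: print(u,v,P[v,u])
d=load('t3');P=cloud(d)
for u,v in [(290,207),(291,208),(290.6,207)]: print(P[int(v),int(u)], w(d,u,v,.115))
goal(.38,-.097,.07,185.4)
"
```

```text
265 162 [ 0.51812014 -0.13957743  0.07382436]
266 162 [ 0.51350505 -0.08235473  0.11538247]
268 162 [ 0.50747699 -0.08403179  0.11432749]
275 162 [ 0.48625282 -0.08362295  0.11518478]
285 162 [ 0.4560656  -0.08091891  0.11794111]
293 161 [ 0.43203672 -0.08308923  0.12072556]
[ 0.5100838  -0.08237151  0.11872464] [ 0.5106552  -0.08269272  0.115     ]
[ 0.50720328 -0.08509141  0.11980543] [ 0.5079294  -0.08551732  0.115     ]
[ 0.5100838  -0.08237151  0.11872464] [ 0.51070663 -0.08436454  0.115     ]
ee [ 0.3882 -0.0913  0.1211] xyaw -175.01 q6 -112.3 gw 0.179 f [-1.  -0.1 -0.9] t 5.57
roll -0.41
slide [ 0.79 -0.42  5.13] dist 5.21
```

{"api": "play_rows", "payload": {
  "increments": [
    {"fingers": 1, "roll": 0, "slide": [0.7, -0.2, 0]},
    {"fingers": 1, "roll": 0, "slide": [0.6, 0, 0.5]},
    {"fingers": 1, "roll": 0, "slide": [0.1, 0, 1.2]},
    {"fingers": 1, "roll": 0, "slide": [0.1, 0, 1.2]},
    {"fingers": 1, "roll": 0, "slide": [0, 0, 1.0]},
    {"fingers": 1, "roll": 0, "slide": [0, 0, 0.4]}
  ]
}}

```text
clock: 6.07
ee_pos: [0.3717, -0.0896, 0.0773]
orientation: [-0.005, -0.05, 0.999, -0.008]
force: [-0.8, -0.4, -0.6]
gripper_width: 0.178
```

```bash
python3 -c "
from h import *
shot('side','s4',(230,120,330,220),6);shot('top','t4',(240,150,320,230),6)
tilt()
goal(.375,-.096,.066,185.4)"
```

```text
toolz [-0.0104 -0.0169 -0.9998] pitch 0.0046 q [-0.329  0.267  2.104 -0.028  0.775 -1.979]
ee [ 0.3716 -0.0897  0.0776] xyaw -174.35 q6 -113.4 gw 0.181 f [-0.6 -0.6 -0.6] t 6.17
roll 0.25
slide [-0.29 -0.64  1.17] dist 1.36
```

View pics/s4.png

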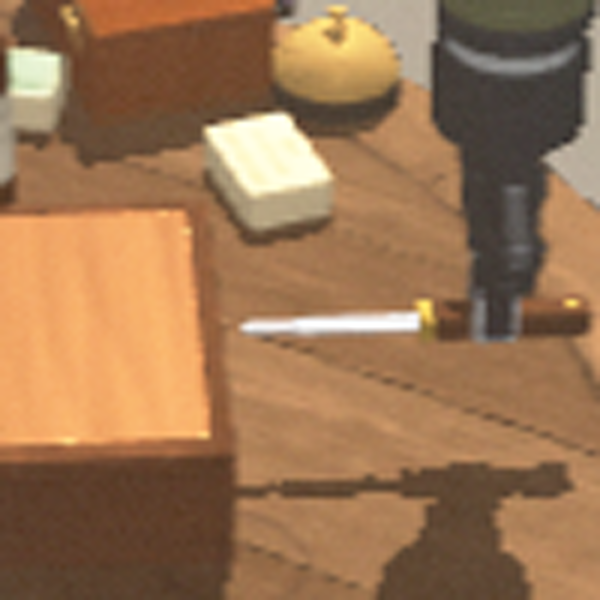

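View pics/t4.png

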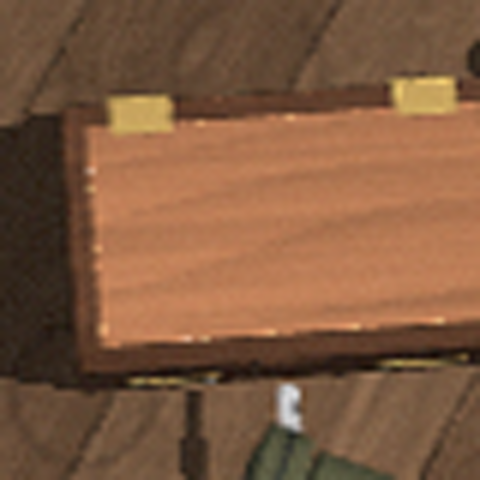

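{"api": "play_rows", "payload": {
  "increments": [
    {"fingers": 1, "roll": 0, "slide": [0, -0.5, 0.6]},
    {"fingers": 1, "roll": 0, "slide": [0, 0, 0.5]},
    {"fingers": 1, "roll": 0, "slide": [0, 0, 0]}
  ]
}}

```text
clock: 6.42
ee_pos: [0.3731, -0.0946, 0.0666]
orientation: [-0.005, -0.051, 0.999, -0.009]
force: [-1.0, -0.7, 0.1]
gripper_width: 0.183
```

```bash
python3 -c "
from h import *
d=load('s4');P=cloud(d)
for u,v in [(272,174),(275,174),(285,173),(293,173)]: print(u,v,P[v,u])
d=shot('side','s5',(230,120,330,220),6);P=cloud(d)
for u,v in [(272,177),(275,177),(285,177),(293,177),(275,176),(285,176),(293,176)]: print(u,v,P[v,u])
tilt()
goal(.375,-.096,.066,185.4)"
```

```text
272 174 [ 0.49460895 -0.07566926  0.07530334]
275 174 [ 0.485405   -0.07536769  0.07579309]
285 173 [ 0.45469715 -0.0843054   0.07372768]
293 173 [ 0.43017124 -0.08296212  0.07543569]
272 177 [ 0.49527461 -0.16236651 -0.00320259]
275 177 [ 0.48536231 -0.16071745 -0.00164622]
285 177 [ 0.45247644 -0.15859792  0.00093281]
293 177 [ 0.42626612 -0.15775375  0.00233661]
275 176 [ 0.48528022 -0.08311455  0.06211075]
285 176 [ 0.45447408 -0.07838999  0.06661895]
293 176 [ 0.42953514 -0.08657113  0.06104883]
toolz [-0.0079 -0.0178 -0.9998] pitch 0.0018 q [-0.34   0.29   2.114 -0.029  0.739 -1.991]
ee [ 0.3733 -0.0947  0.0669] xyaw -174.18 q6 -114.1 gw 0.183 f [-0.6  0.2 -0.8] t 6.47
roll 0.42
slide [-0.16 -0.14  0.09] dist 0.23
```

View pics/s5.png

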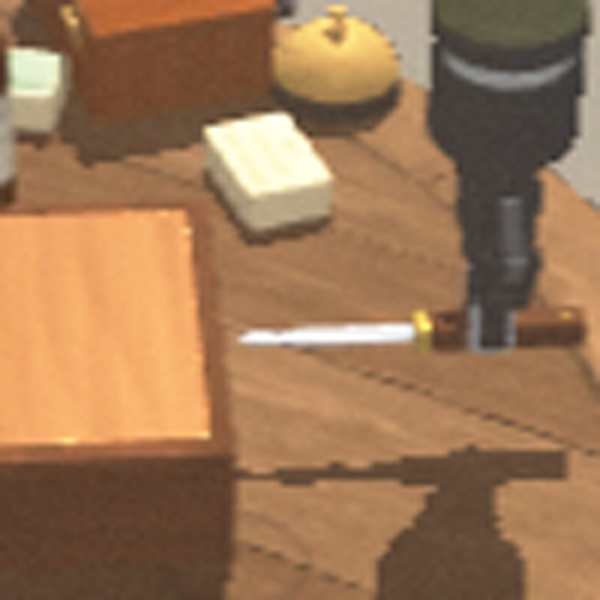

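{"api": "play_rows", "payload": {
  "increments": [
    {"fingers": 1, "roll": 0, "slide": [-0.7, 0, 0]},
    {"fingers": 1, "roll": 0, "slide": [-0.7, 0, 0]},
    {"fingers": 1, "roll": 0, "slide": [-0.7, 0, 0]}
  ]
}}

```text
clock: 6.72
ee_pos: [0.3944, -0.0925, 0.0669]
orientation: [-0.005, -0.05, 0.999, -0.009]
force: [-0.3, 0.1, -0.5]
gripper_width: 0.177
```

```bash
python3 -c "
from h import *
tilt()
goal(.42,-.091,.066,185.4)"
```

```text
toolz [-0.0088 -0.0175 -0.9998] pitch 0.003 q [-0.317  0.311  2.073 -0.028  0.761 -1.968]
ee [ 0.3944 -0.0925  0.0669] xyaw -174.27 q6 -112.8 gw 0.177 f [-0.3  0.1 -0.5] t 6.72
roll 0.33
slide [-2.56 -0.1   0.07] dist 2.57
```

{"api": "play_rows", "payload": {
  "increments": [
    {"fingers": 1, "roll": 0, "slide": [-0.7, 0, 0.05]},
    {"fingers": 1, "roll": 0, "slide": [-0.7, 0, 0]},
    {"fingers": 1, "roll": 0, "slide": [-0.7, 0, 0]},
    {"fingers": 1, "roll": 0, "slide": [-0.4, 0, 0]}
  ]
}}

```text
clock: 7.05
ee_pos: [0.4254, -0.0903, 0.0669]
orientation: [-0.003, -0.05, 0.999, -0.009]
force: [-0.3, 0.8, 0.3]
gripper_width: 0.179
```

```bash
python3 -c "
from h import *
tilt()
goal(.42,-.091,.066,185.4)
shot('side','s6',(200,120,320,220),6)"
```

```text
toolz [-0.0043 -0.0187 -0.9998] pitch -0.0011 q [-0.29   0.34   2.016 -0.027  0.785 -1.942]
ee [ 0.4254 -0.0903  0.0669] xyaw -174.25 q6 -111.3 gw 0.179 f [-0.3  0.8  0.3] t 7.05
roll 0.35
slide [ 0.54 -0.02  0.09] dist 0.55
```

View pics/s6.png

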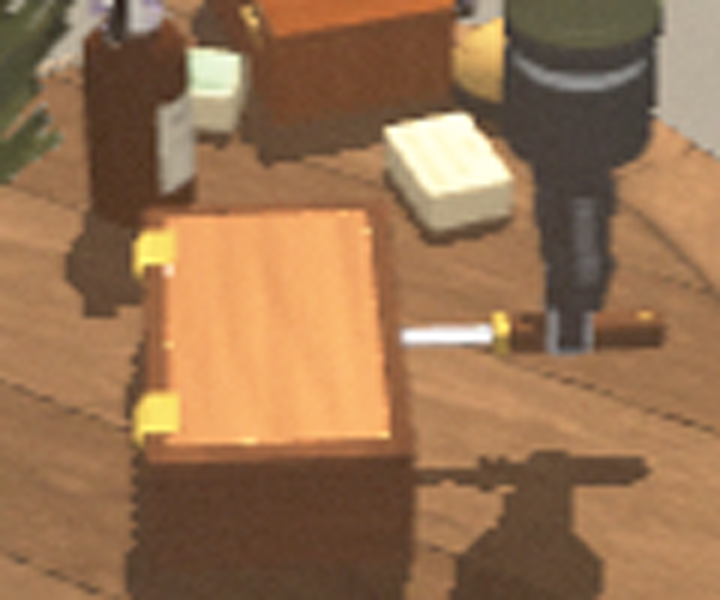

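{"api": "play_rows", "payload": {
  "increments": [
    {"fingers": 1, "roll": 0, "slide": [0, 0, -0.6]},
    {"fingers": 1, "roll": 0, "slide": [0, 0, -0.8]},
    {"fingers": 1, "roll": 0, "slide": [-0.1, 0, -1]},
    {"fingers": 1, "roll": 0, "slide": [-0.3, 0, -1]},
    {"fingers": 1, "roll": 0, "slide": [-0.4, 0, -1]},
    {"fingers": 1, "roll": 0, "slide": [-0.3, 0, -0.5]}
  ]
}}

```text
clock: 7.6
ee_pos: [0.4334, -0.0872, 0.118]
orientation: [-0.007, -0.05, 0.999, -0.008]
force: [0.4, 0.2, -1.1]
gripper_width: 0.181
```

```bash
python3 -c "
from h import *
tilt()
goal(.42,-.091,.066,185.4)
shot('side','s7',(200,100,320,220),5)"
```

```text
toolz [-0.0123 -0.0167 -0.9998] pitch 0.0074 q [-0.278  0.269  1.934 -0.024  0.946 -1.936]
ee [ 0.4334 -0.0872  0.118 ] xyaw -174.23 q6 -110.9 gw 0.181 f [ 0.4  0.2 -1.1] t 7.6
roll 0.37
slide [ 1.3  -0.17  5.22] dist 5.38
```

View pics/s7.png

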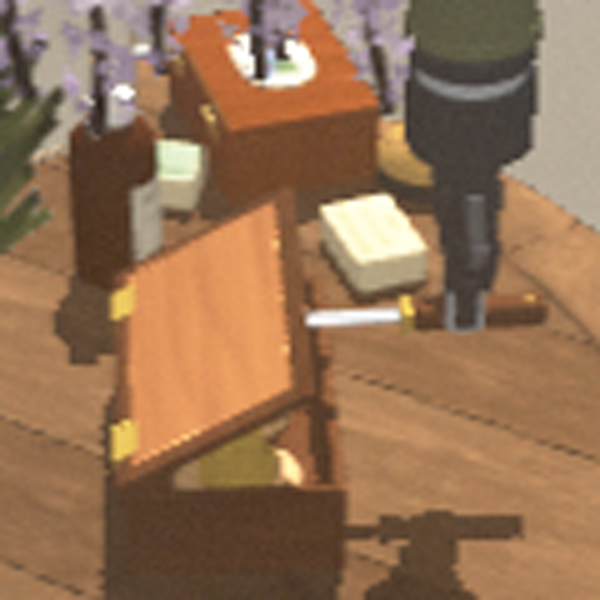

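{"api": "play_rows", "payload": {
  "increments": [
    {"fingers": 1, "roll": 0, "slide": [-0.8, 0, -0.9]},
    {"fingers": 1, "roll": 0, "slide": [-0.9, 0, -0.9]},
    {"fingers": 1, "roll": 0, "slide": [-0.9, 0, -0.7]},
    {"fingers": 1, "roll": 0, "slide": [-1.1, 0, -0.7]},
    {"fingers": 1, "roll": 0, "slide": [-1.1, 0, -0.5]}
  ]
}}

```text
clock: 8.07
ee_pos: [0.4749, -0.0809, 0.1553]
orientation: [-0.012, -0.05, 0.999, -0.007]
force: [0.1, -0.0, -0.0]
gripper_width: 0.178
```

```bash
python3 -c "
from h import *
tilt()
goal(.42,-.091,.066,185.4)
shot('side','s8',(200,100,320,220),5)"
```

```text
toolz [-0.023  -0.0159 -0.9996] pitch 0.0186 q [-0.241  0.274  1.799 -0.024  1.087 -1.9  ]
ee [ 0.4749 -0.0809  0.1553] xyaw -174.29 q6 -108.9 gw 0.178 f [ 0.1 -0.  -0. ] t 8.07
roll 0.31
slide [ 5.35 -0.33  9.07] dist 10.53
```

View pics/s8.png

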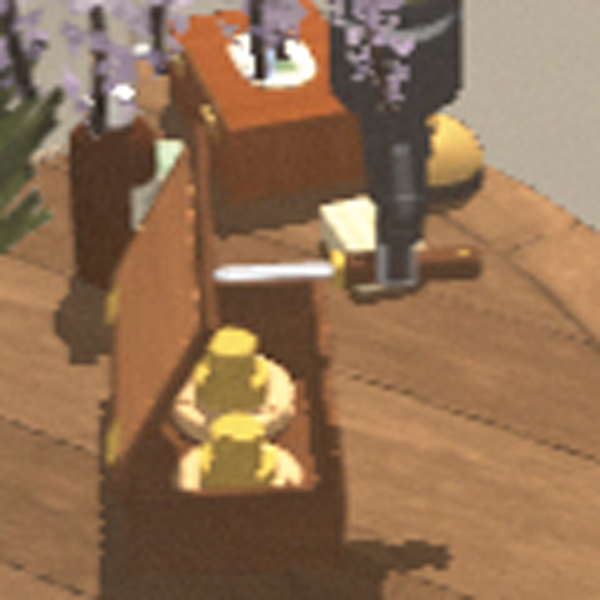

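{"api": "play_rows", "payload": {
  "increments": [
    {"fingers": 1, "roll": 0, "slide": [-1.2, 0, -0.3]},
    {"fingers": 1, "roll": 0, "slide": [-1.2, 0, -0.1]},
    {"fingers": 1, "roll": 0, "slide": [-1.2, 0, -0.1]},
    {"fingers": 1, "roll": 0, "slide": [-1.2, 0, 0]},
    {"fingers": 1, "roll": 0, "slide": [-1.2, 0, 0]},
    {"fingers": 1, "roll": 0, "slide": [-0.5, 0, 0]}
  ]
}}

```text
clock: 8.62
ee_pos: [0.5428, -0.074, 0.1589]
orientation: [-0.012, -0.05, 0.999, -0.007]
force: [1.0, -0.3, -0.0]
gripper_width: 0.178
```

```bash
python3 -c "
from h import *
tilt()
goal(.42,-.091,.066,185.4)
shot('side','s9',(200,100,320,220),5)"
```

```text
toolz [-0.0225 -0.016  -0.9996] pitch 0.0189 q [-0.199  0.353  1.659 -0.022  1.148 -1.86 ]
ee [ 0.5428 -0.074   0.1589] xyaw -174.3 q6 -106.6 gw 0.178 f [ 1.  -0.3 -0. ] t 8.62
roll 0.3
slide [12.17 -0.34  9.59] dist 15.49
```

View pics/s9.png

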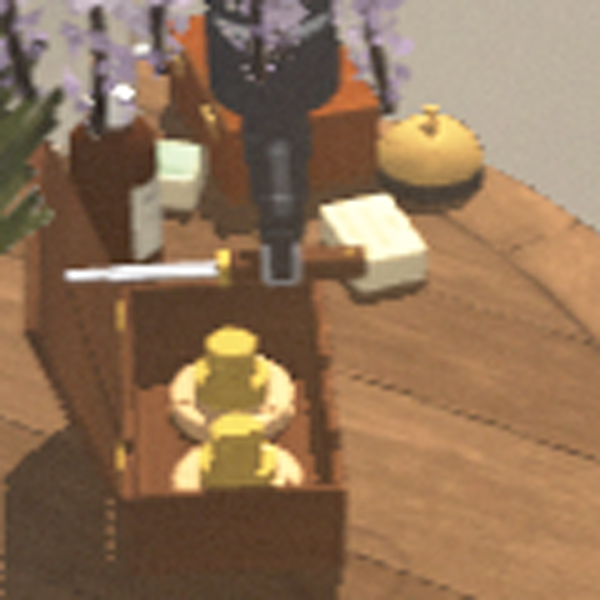

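{"api": "play_rows", "payload": {
  "increments": [
    {"fingers": 1, "roll": 0, "slide": [2.5, 0, 0]},
    {"fingers": 1, "roll": 0, "slide": [2.5, 0, 0]},
    {"fingers": 1, "roll": 0, "slide": [2, 2, 0]},
    {"fingers": 1, "roll": 0, "slide": [2, 3.5, 0]},
    {"fingers": 1, "roll": 0, "slide": [1, 3.5, 0]},
    {"fingers": 1, "roll": 0, "slide": [1, 3.5, 0]},
    {"fingers": 1, "roll": 0, "slide": [1, 3.5, 0]},
    {"fingers": 1, "roll": 0, "slide": [1, 3.5, 1]},
    {"fingers": 1, "roll": 0, "slide": [0, 3.5, 2]},
    {"fingers": 1, "roll": 0, "slide": [0, 2, 2]}
  ]
}}

```text
clock: 9.5
ee_pos: [0.386, 0.1635, 0.1074]
orientation: [-0.007, -0.044, 0.999, -0.008]
force: [0.9, 0.5, -0.5]
gripper_width: 0.178
```

```bash
python3 -c "
from h import *
tilt()
goal(.44,.19,.018,185.4)
shot('side','s10',(180,100,340,260),4)"
```

```text
toolz [-0.0136 -0.0169 -0.9998] pitch 0.0182 q [ 0.31   0.262  1.985 -0.015  0.912 -1.34 ]
ee [0.386  0.1635 0.1074] xyaw -174.92 q6 -76.8 gw 0.178 f [ 0.9  0.5 -0.5] t 9.5
roll -0.32
slide [-5.75  2.3   8.82] dist 10.78
```

View pics/s10.png

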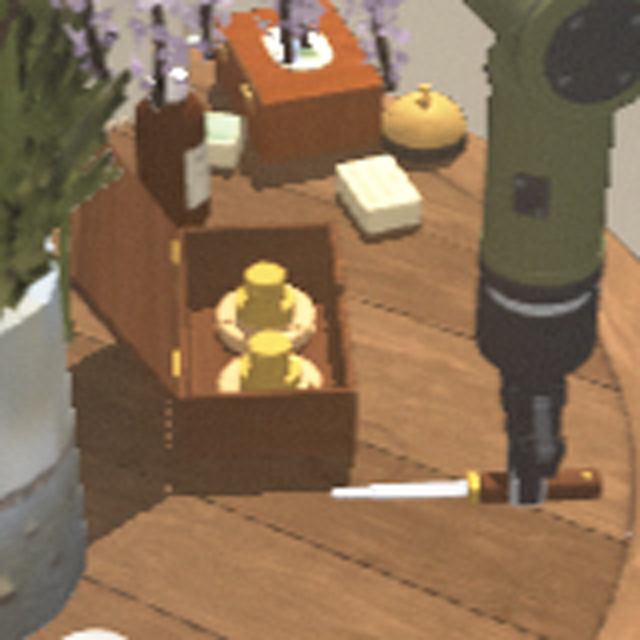

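{"api": "play_rows", "payload": {
  "increments": [
    {"fingers": 1, "roll": 0, "slide": [-2, 1, 1]},
    {"fingers": 1, "roll": 0, "slide": [-2, 1, 2]},
    {"fingers": 1, "roll": 0, "slide": [-1.5, 0.3, 2]},
    {"fingers": 1, "roll": 0, "slide": [0, 0, 2]},
    {"fingers": 1, "roll": 0, "slide": [0, 0, 1]},
    {"fingers": 1, "roll": 0, "slide": [0, 0, 0]}
  ]
}}

```text
clock: 10.05
ee_pos: [0.4328, 0.1954, 0.0173]
orientation: [-0.012, -0.049, 0.999, -0.009]
force: [-0.7, -0.2, -1.5]
gripper_width: 0.179
```

```bash
python3 -c "
from h import *
tilt()
goal(.44,.19,.014,185.4)"
```

```text
toolz [-0.0229 -0.0187 -0.9996] pitch 0.0279 q [ 0.343  0.474  1.958 -0.015  0.737 -1.316]
ee [0.4328 0.1954 0.0173] xyaw -174.34 q6 -75.4 gw 0.179 f [-0.7 -0.2 -1.5] t 10.05
roll 0.26
slide [-0.67 -0.61  0.32] dist 0.96
```

{"api": "play_rows", "payload": {
  "increments": [
    {"fingers": 1, "roll": 0, "slide": [0, 0, 0.2]},
    {"fingers": 1, "roll": 0, "slide": [0, 0, 0.1]},
    {"fingers": -0.2, "roll": 0, "slide": [0, 0, -0.05]},
    {"fingers": -0.2, "roll": 0, "slide": [0, 0, -0.05]},
    {"fingers": -0.2, "roll": 0, "slide": [0, 0, -0.05]},
    {"fingers": -0.2, "roll": 0, "slide": [0, 0, -0.1]},
    {"fingers": -0.2, "roll": 0, "slide": [0, 0, -0.2]},
    {"fingers": -0.2, "roll": 0, "slide": [0, 0, -1]},
    {"fingers": -0.2, "roll": 0, "slide": [0, 0, -3]},
    {"fingers": -0.2, "roll": 0, "slide": [0, 0, -4]}
  ]
}}

```text
clock: 10.88
ee_pos: [0.4297, 0.1943, 0.0989]
orientation: [-0.018, -0.049, 0.999, -0.011]
force: [1.1, -0.6, 0.6]
gripper_width: 0.603
```

```bash
python3 -c "
from h import *
tilt()
goal(.44,.19,.014,185.4)
d=shot('side','s11',(180,100,340,260),4)"
```

```text
toolz [-0.0345 -0.023  -0.9991] pitch 0.0403 q [ 0.343  0.345  1.875 -0.012  0.962 -1.319]
ee [0.4297 0.1943 0.0989] xyaw -174.41 q6 -75.6 gw 0.603 f [ 1.1 -0.6  0.6] t 10.88
roll 0.19
slide [-1.29 -0.37  8.45] dist 8.56
```

View pics/s11.png

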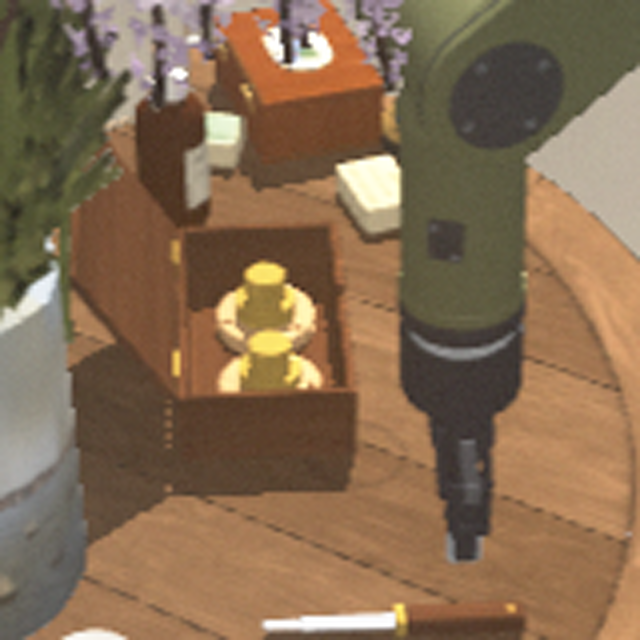

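```bash
python3 -c "
from h import *
d=shot('top','t11',(230,130,350,230),6)
P=cloud(d)
m=(P[...,2]>.055)&(P[...,2]<.072)&(abs(P[...,0]-.57)<.045)&(P[...,1]>-.16)&(P[...,1]<.0)
for lo,hi in((-.075,0),(-.16,-.09)):
    k=P[m&(P[...,1]>lo)&(P[...,1]<hi)]; print(len(k),k.mean(0),cv2.minEnclosingCircle((k[:,:2]*1000).astype(np.float32)))
d=load('s11');P=cloud(d)
m=(P[...,2]>.055)&(P[...,2]<.072)&(abs(P[...,0]-.57)<.045)
for lo,hi in((-.075,0),(-.16,-.09)):
    k=P[m&(P[...,1]>lo)&(P[...,1]<hi)]; print(len(k),k.mean(0),cv2.minEnclosingCircle((k[:,:2]*1000).astype(np.float32)))
print(px(load('t11'),(.5689,-.0366,.0615)),px(d,(.5689,-.0366,.0615)))
for u,v in [(247,255),(260,255),(275,255),(290,254),(305,254)]: print(P[v,u])
"
```

```text
95 [ 0.56734825 -0.03802783  0.06226602] ((568.0481567382812, -37.94997024536133), 16.085052490234375)
94 [ 0.57603884 -0.12481589  0.06313541] ((576.6390991210938, -125.5339584350586), 16.021516799926758)
67 [ 0.5682749  -0.03115388  0.06071637] ((569.12939453125, -32.18479537963867), 17.022340774536133)
62 [ 0.57488195 -0.11876694  0.06121361] ((557.4808349609375, -135.88522338867188), 39.48831558227539)
[272.96360248 189.58556711] [247.17987958 184.87418289]
[0.55585044 0.2065224  0.01167879]
[0.52068394 0.20105754 0.00739653]
[0.47977162 0.20021929 0.00825347]
[0.43926632 0.20282921 0.01665653]
[0.39867054 0.20081075 0.0162517 ]
```

View pics/t11.png

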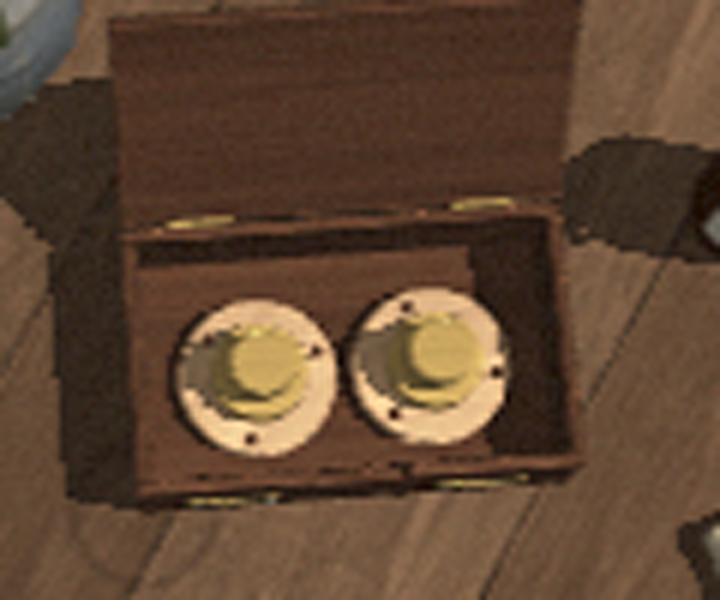

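```bash
python3 -c "
from h import *
goal(.568,-.0365,.13,156)"
```

```text
ee [0.4357 0.1966 0.1046] xyaw -174.39 q6 -75.6 gw 0.602 f [ 1.4 -0.4 -0.1] t 10.98
roll 29.61
slide [-10.83 -24.53  -2.38] dist 26.92
```

{"api": "play_rows", "payload": {
  "increments": [
    {"fingers": -0.2, "roll": 0, "slide": [0, -1, -1.5]},
    {"fingers": -0.2, "roll": 0, "slide": [0, -2.5, -1.5]},
    {"fingers": -0.2, "roll": 0, "slide": [-1.5, -3.5, 0]},
    {"fingers": -0.2, "roll": 0, "slide": [-1.5, -3.5, 0]},
    {"fingers": -0.2, "roll": 0, "slide": [-1.5, -3.5, 0]},
    {"fingers": -0.2, "roll": 0, "slide": [-1.5, -3.5, 0]},
    {"fingers": -0.2, "roll": 0, "slide": [-1.5, -3, 0]},
    {"fingers": -0.2, "roll": 0, "slide": [-1.5, -2, 0]},
    {"fingers": -0.2, "roll": 0, "slide": [-0.8, 0, 0]}
  ]
}}

```text
clock: 11.73
ee_pos: [0.5602, -0.0248, 0.1419]
orientation: [-0.004, -0.052, 0.999, -0.008]
force: [0.7, -0.3, 0.5]
gripper_width: 0.598
```

```bash
python3 -c "
from h import *
tilt()
goal(.568,-.0365,.13,156)"
```

```text
toolz [-0.0063 -0.016  -0.9999] pitch 0.0046 q [-0.109  0.381  1.664 -0.019  1.101 -1.776]
ee [ 0.5602 -0.0248  0.1419] xyaw -173.99 q6 -101.8 gw 0.598 f [ 0.7 -0.3  0.5] t 11.73
roll 30.01
slide [-0.66 -1.23  1.2 ] dist 1.84
```

Tilt shrank back to ~1°. Now roll +30° and centre.

{"api": "play_rows", "payload": {
  "increments": [
    {"fingers": -0.2, "roll": 6, "slide": [-0.6, -1.1, 0]},
    {"fingers": -0.2, "roll": 6, "slide": [0, 0, 0]},
    {"fingers": -0.2, "roll": 6, "slide": [0, 0, 0]},
    {"fingers": -0.2, "roll": 6, "slide": [0, 0, 0]},
    {"fingers": -0.2, "roll": 5, "slide": [0, 0, 0]},
    {"fingers": -0.2, "roll": 0, "slide": [0, 0, 0]}
  ]
}}

```text
clock: 12.23
ee_pos: [0.5683, -0.0353, 0.1399]
orientation: [-0.002, 0.213, 0.977, -0.008]
force: [-0.1, -0.4, 0.0]
gripper_width: 0.596
```

```bash
python3 -c "
from h import *
tilt()
goal(.568,-.0365,.08,156)"
```

```text
toolz [-0.0075 -0.0138 -0.9999] pitch 0.0058 q [-0.127  0.394  1.647 -0.016  1.106 -1.26 ]
ee [ 0.5683 -0.0353  0.1399] xyaw 155.35 q6 -72.2 gw 0.596 f [-0.1 -0.4  0. ] t 12.23
roll -0.65
slide [-0.02 -0.03  5.99] dist 5.99
```

{"api": "play_rows", "payload": {
  "increments": [
    {"fingers": -0.2, "roll": 0, "slide": [0, 0, 1.5]},
    {"fingers": -0.2, "roll": 0, "slide": [0, 0, 2]},
    {"fingers": -0.2, "roll": 0, "slide": [0, 0, 2]},
    {"fingers": -0.2, "roll": 0, "slide": [0, 0, 1]},
    {"fingers": -0.2, "roll": 0, "slide": [0, 0, 0.5]}
  ]
}}

```text
clock: 12.65
ee_pos: [0.5686, -0.0331, 0.0696]
orientation: [0.0, 0.207, 0.978, -0.007]
force: [-0.5, -0.1, -0.5]
gripper_width: 0.6
```

```bash
python3 -c "
from h import *
tilt()
goal(.568,-.0365,.051,156)
shot('side','s12',(200,120,320,240),5)
shot('top','t12',(230,130,350,230),6)"
```

```text
toolz [-0.0022 -0.0132 -0.9999] pitch 0.0006 q [-0.124  0.476  1.725 -0.017  0.94  -1.269]
ee [ 0.5686 -0.0331  0.0696] xyaw 156.16 q6 -72.7 gw 0.6 f [-0.5 -0.1 -0.5] t 12.65
roll 0.16
slide [-0.08 -0.31  1.87] dist 1.89
```

View pics/s12.png

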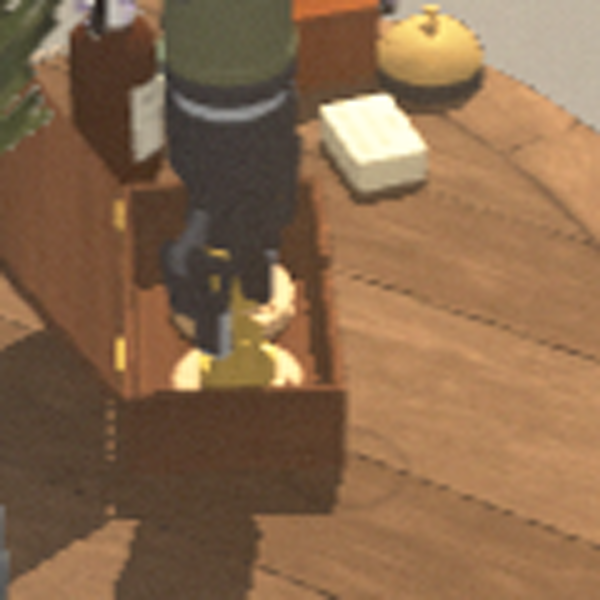

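View pics/t12.png

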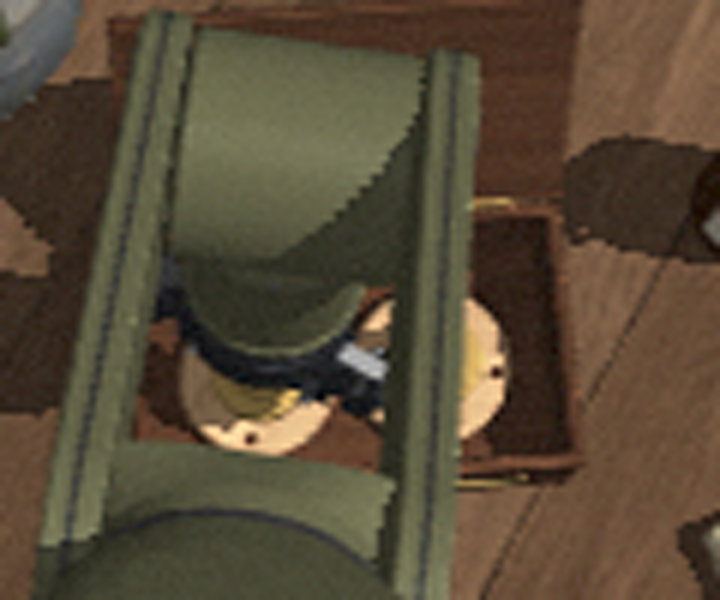

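{"api": "play_rows", "payload": {
  "increments": [
    {"fingers": -0.2, "roll": 0, "slide": [0, -0.3, 0.7]},
    {"fingers": -0.2, "roll": 0, "slide": [0, 0, 0.7]},
    {"fingers": -0.2, "roll": 0, "slide": [0, 0, 0.4]},
    {"fingers": -0.2, "roll": 0, "slide": [0, 0, 0]}
  ]
}}

```text
clock: 13.08
ee_pos: [0.5692, -0.0365, 0.0529]
orientation: [0.002, 0.206, 0.979, -0.007]
force: [0.2, 0.2, 0.1]
gripper_width: 0.594
```

```bash
python3 -c "
from h import *
tilt()
goal(.568,-.0365,.051,156)"
```

```text
toolz [ 0.0022 -0.0139 -0.9999] pitch -0.0039 q [-0.13   0.498  1.742 -0.017  0.898 -1.275]
ee [ 0.5692 -0.0365  0.0529] xyaw 156.22 q6 -73.0 gw 0.594 f [0.2 0.2 0.1] t 13.08
roll 0.22
slide [ 0.12 -0.05  0.19] dist 0.23
```

{"api": "play_rows", "payload": {
  "increments": [
    {"fingers": -0.2, "roll": 0, "slide": [0.1, 0, 0.2]},
    {"fingers": 1, "roll": 0, "slide": [0, 0, 0]},
    {"fingers": 1, "roll": 0, "slide": [0, 0, 0]},
    {"fingers": 1, "roll": 0, "slide": [0, 0, 0]},
    {"fingers": 1, "roll": 0, "slide": [0, 0, 0]},
    {"fingers": 1, "roll": 0, "slide": [0, 0, 0]}
  ],
  "force": 60
}}

```text
clock: 13.58
ee_pos: [0.5695, -0.0365, 0.0523]
orientation: [0.004, 0.206, 0.978, -0.006]
force: [-0.2, -0.2, -1.0]
gripper_width: 0.346
```

```bash
python3 -c "
from h import *
tilt(); print(manip.observe()['moment'])
goal(.568,-.0365,.051,156)"
```

```text
toolz [ 0.0053 -0.0142 -0.9999] pitch -0.0071 q [-0.129  0.498  1.745 -0.017  0.892 -1.274]
[-0.00920273  0.03251802  0.03332095]
ee [ 0.5695 -0.0365  0.0523] xyaw 156.21 q6 -73.0 gw 0.346 f [-0.2 -0.2 -1. ] t 13.58
roll 0.21
slide [ 0.14 -0.06  0.13] dist 0.2
```

{"api": "play_rows", "payload": {
  "increments": [
    {"fingers": 1, "roll": -4, "slide": [0, 0, 0]},
    {"fingers": 1, "roll": -4, "slide": [0, 0, 0]},
    {"fingers": 1, "roll": -4, "slide": [0, 0, 0]},
    {"fingers": 1, "roll": -4, "slide": [0, 0, 0]}
  ]
}}

```text
clock: 13.92
ee_pos: [0.5696, -0.0362, 0.0524]
orientation: [0.003, 0.063, 0.998, -0.007]
force: [-0.7, 0.4, -0.3]
gripper_width: 0.35
```

```bash
python3 -c "
from h import *
tilt(); print(manip.observe()['moment'])
goal(.568,-.0365,.051,156)"
```

```text
toolz [ 0.0056 -0.0139 -0.9999] pitch -0.0073 q [-0.129  0.498  1.745 -0.017  0.892 -1.564]
[ 0.02244323 -0.00605673  0.02336183]
ee [ 0.5696 -0.0362  0.0524] xyaw 172.82 q6 -89.6 gw 0.35 f [-0.7  0.4 -0.3] t 13.92
roll 16.82
slide [ 0.15 -0.05  0.14] dist 0.21
```

{"api": "play_rows", "payload": {
  "increments": [
    {"fingers": 1, "roll": -5.5, "slide": [0, 0, 0]},
    {"fingers": 1, "roll": -5.5, "slide": [0, 0, 0]},
    {"fingers": 1, "roll": -5.5, "slide": [0, 0, 0]},
    {"fingers": 1, "roll": -5.5, "slide": [0, 0, 0]},
    {"fingers": 1, "roll": -5.5, "slide": [0, 0, 0]},
    {"fingers": 1, "roll": -5.5, "slide": [0, 0, 0]},
    {"fingers": 1, "roll": -5.5, "slide": [0, 0, 0]},
    {"fingers": 1, "roll": -5.5, "slide": [0, 0, 0]},
    {"fingers": 1, "roll": -5.5, "slide": [0, 0, 0]}
  ]
}}

```text
clock: 14.67
ee_pos: [0.5696, -0.0352, 0.0522]
orientation: [0.0, -0.381, 0.925, -0.007]
force: [0.2, -0.4, 0.2]
gripper_width: 0.347
```

```bash
python3 -c "
from h import *
tilt(); print(manip.observe()['moment'])
goal(.568,-.0365,.051,156)"
```

```text
toolz [ 0.0057 -0.0123 -0.9999] pitch -0.0072 q [-0.128  0.498  1.745 -0.015  0.891 -2.472]
[-0.00459313 -0.00482109 -0.00148439]
ee [ 0.5696 -0.0352  0.0522] xyaw -135.21 q6 -141.6 gw 0.347 f [ 0.2 -0.4  0.2] t 14.67
roll 68.79
slide [0.2  0.02 0.12] dist 0.24
```

{"api": "play_rows", "payload": {
  "increments": [
    {"fingers": 1, "roll": 0, "slide": [0, 0, -0.4]},
    {"fingers": 1, "roll": 0, "slide": [0, 0, -0.4]},
    {"fingers": 1, "roll": 0, "slide": [0, 0, -0.4]}
  ]
}}

```text
clock: 14.92
ee_pos: [0.5686, -0.0349, 0.064]
orientation: [-0.001, -0.38, 0.925, -0.006]
force: [0.5, 0.5, -0.8]
gripper_width: 0.351
```

```bash
python3 -c "
from h import *
tilt(); print(manip.observe()['moment'])
goal(.568,-.0365,.051,156)
shot('side','s13',(200,120,320,240),5)"
```

```text
toolz [ 0.0034 -0.0121 -0.9999] pitch -0.0049 q [-0.128  0.482  1.735 -0.014  0.92  -2.47 ]
[0.03611975 0.01482112 0.01957021]
ee [ 0.5686 -0.0349  0.064 ] xyaw -135.32 q6 -141.5 gw 0.351 f [ 0.5  0.5 -0.8] t 14.92
roll 68.68
slide [ 0.15 -0.06  1.31] dist 1.32
```

View pics/s13.png

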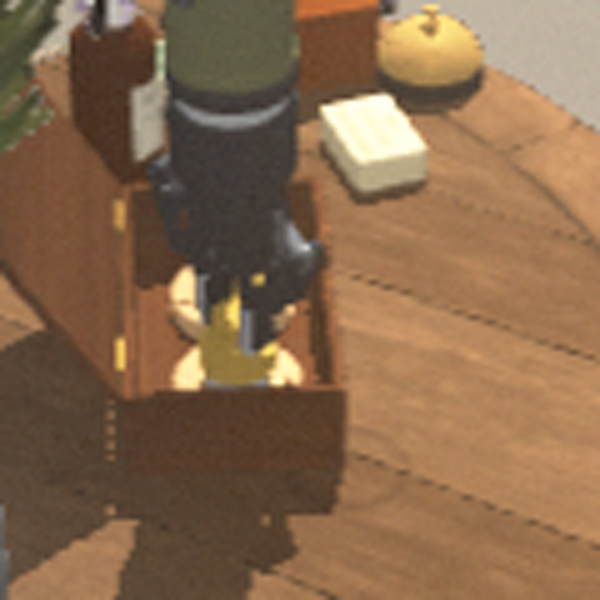

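{"api": "play_rows", "payload": {
  "increments": [
    {"fingers": 1, "roll": 0, "slide": [0, 0, -1]},
    {"fingers": 1, "roll": 0, "slide": [0, 0, -1.5]},
    {"fingers": 1, "roll": 0, "slide": [0, 0, -2]},
    {"fingers": 1, "roll": 0, "slide": [0, 0, -2]},
    {"fingers": 1, "roll": 0, "slide": [0, 0, -2]},
    {"fingers": 1, "roll": 0, "slide": [0, 0, -1.5]},
    {"fingers": 1, "roll": 0, "slide": [0, 0, -0.5]},
    {"fingers": 1, "roll": 0, "slide": [0, 0, 0]},
    {"fingers": 1, "roll": 0, "slide": [0, 0, 0]},
    {"fingers": 1, "roll": 0, "slide": [0, 0, 0]}
  ]
}}

```text
clock: 15.8
ee_pos: [0.5683, -0.0336, 0.1804]
orientation: [0.001, -0.376, 0.927, -0.007]
force: [0.1, 0.1, -1.8]
gripper_width: 0.353
```

```bash
python3 -c "
from h import *
tilt(); print(manip.observe()['joint_velocities'])
goal(.568,-.0365,.051,156)
shot('side','s14',(180,80,340,280),4)
shot('top','t14',(130,130,350,260),4)"
```

```text
toolz [ 0.0082 -0.0128 -0.9999] pitch -0.0097 q [-0.126  0.345  1.608 -0.013  1.178 -2.462]
[-0.00106113  0.00096602  0.01238301  0.00158487 -0.00480981  0.00435909]
ee [ 0.5683 -0.0336  0.1804] xyaw -135.89 q6 -141.1 gw 0.353 f [ 0.1  0.1 -1.8] t 15.8
roll 68.11
slide [1.800e-01 1.000e-02 1.294e+01] dist 12.94
```

View pics/s14.png

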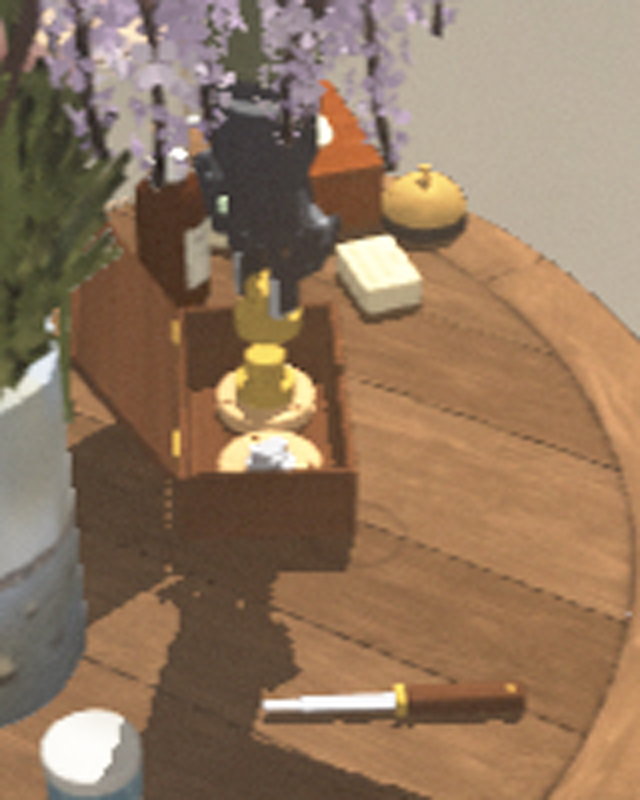

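View pics/t14.png

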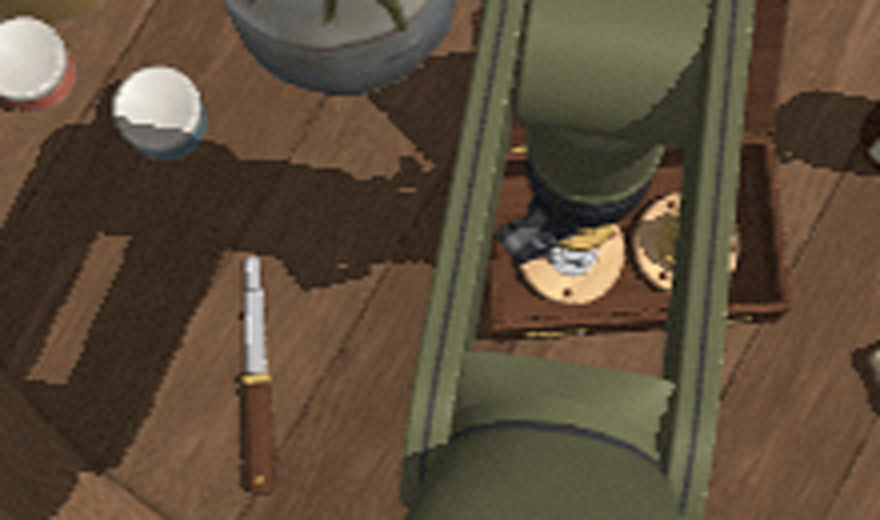

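```bash
python3 -c "
from h import *
P=cloud(load('t11')); c,s=np.cos(np.radians(5.4)),np.sin(np.radians(5.4))
B=(P-[.577,-.08,0])@np.array([[c,-s,0],[s,c,0],[0,0,1]])
m=(abs(B[...,1])<.1)&(B[...,0]>.07)&(B[...,0]<.14)&(B[...,2]>.07)
k=B[m]; f=np.polyfit(k[:,2],k[:,0],1); print(len(k),'lid',np.pi/2+np.arctan(f[0]))
P=cloud(load('s14'))
for u,v in [(247,256),(265,256),(285,254),(305,253)]: print(P[v,u])
print(manip.observe()['joint_velocities'],manip.observe()['ee_pos'])
print(manip.job_done())
"
```

```text
2330 lid 2.1012905874177283
[0.55593731 0.20631116 0.0075121 ]
[0.50684496 0.2073269  0.01069326]
[0.45264097 0.19863846 0.0116736 ]
[0.39822944 0.19343262 0.01242865]
[-0.00030495  0.00548402  0.00286002  0.00220564  0.00322392  0.00027712] [ 0.56787536 -0.03356538  0.17975775]
the job is handed in; nothing more can be done
None
```

The job is handed in at about 16 s of the 64 s allowed, with every step done; the hand-in gave no verdict.

- **Lid:** I put the blade through the thumb slot, raised the lid with it and pushed it over. A depth fit after the opener was down gave 2.10 rad, which is at its stop.
- **Opener:** I laid it flat on the table left of the box and let go. Depth along it reads about 8–12 mm, as expected for it lying flat.
- **Left cap:** It came loose anticlockwise as seen from above, on the first try and with no torque build-up. I turned it about 1.2 rad before lifting.
- **At hand-in:** The cap was gripped and still, within about 1° of upright. Its underside was about 150 mm above the table.
- **Other goods:** In the last pictures the right cap is still on its spindle. The bottle, soap and tin look unmoved, though I judged those by eye and did not measure them.

**Checks that disagreed:**
- The two cameras differed by about 5 mm in the y position of the box and cap; I used a value in between.
- The tool tilted up to about 2.4° during the moves and was back to about 1° at the end.

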